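# Push the weight box home in its storage lane

### The arm

A 7-joint arm with a two-finger parallel gripper is mounted at the origin on a cart in front of the work surface, level with it; the furniture and walls round the work are solid. World frame = base frame: x ahead of the robot, y to its left, z up, the work surface at z = 0. Lengths are in m, angles in rad, forces in N, time in s.
With the tool pointing down it reaches from about 0.35 to 0.9 m from the base axis. Payload 8.1 kg.
Tool frame: the origin (TCP) lies at the centre of the arm's flange, where the gripper is bolted on; the fingertips stand 178 mm ahead of it and the grasp point (between the pads) lies 159 mm ahead of it; z points along the fingers, y is the line along which they close (so a half turn about z gives the same grasp; the last joint's range is limited). The gripper opens to 92 mm and grips with 3 to 60 N. Pads are 19 mm wide; open, the fingers measure 130 mm over their backs; the gripper's body (75 mm by 190 mm) begins 47 mm behind the grasp point.
Start: joints at [-1.44, 0.434, 0.025, 1.573, -0.012, 1.134, -0.075], TCP at [0.145, 0.608, 0.405] pointing down, gripper open.
Joint ranges: [-2.62, 2.62], [-0.44, 2.09], [-1.27, 1.32], [0.08, 2.57], [-1.32, 4.46], [0.12, 2], [-2.74, 2.74]. Speed limits (rad/s): [2.22, 2.22, 3.01, 3.01, 3.14, 3.14, 3.14].

### API

Orientations are given as a rotation vector (axis times angle).
In Python, from cell import arm gives the robot as it stands. The module is installed in compiled form; this text tells all that it offers.
- The arm moves only by the shell command python3 -m inch 'ROWS' [FORCE]. ROWS is text: rows parted by semicolons, each of 5 numbers parted by spaces: the shift along the tool's x, y, z in m, then the turn about the tool's z in rad, then the finger opening in m, from 0 to 0.0918. In form: x y z roll fingers; .... A call has 1 to 5 rows; each row is the pose to reach, as a shift and turn from the pose commanded when the call began, along the tool's axes at that moment; what a row does not reach only later rows make up. A row lasts 1/10 s, in which the tool goes at most 50 mm and 8.59 degrees, less where a joint would pass 70% of its speed; a pose out of reach is approached as far as the arm can. A call with a gripper value outside its range is refused whole. The fingers move at their own pace and stop on an object; FORCE is the grip in N (left out, the last holds). Time passes only in rows, so rows that repeat a pose let the fingers close. It gives the time, the measured TCP pose, the force, the opening and the grip force at its end, in the units of the state.
- arm.observe(): the state, without advancing time (a new reading comes with each control period).
- arm.get_image(name): name is "scene" or "top" or "wrist"; returns the picture (420x560x3 uint8, red, green, blue); there is no depth.
- arm.get_calibration(name): a dict with "intrinsics" (3x3 intrinsics, pixels), "distortion" ([k1, k2, p1, p2, k3] as OpenCV has them; the pictures are not rectified), "pose" (4x4, takes a point from camera to world coordinates). Camera axes: x right, y up, looking along -z (the intrinsics and any distortion apply to the point x, -y, -z); pixel columns grow to the right and rows downward; lengths in m; the calibration is good to about 2 mm. A picture is of the moment at which its call begins: read the wrist's pose just before it. get_calibration takes no time and is no camera call; for the wrist camera it gives the pose at the moment of the call.
- arm.sign_off(): hands the job in; it is judged then, once.
Trained networks look in the newest picture that a camera, given by its name, has taken for a name from the list of things; names that differ only in an ending like _2 or _b are one class to them, and where a whole thing is asked for, a point or a joint stands for the part that bears it (a point fixed in the world has none). Each returns a list of dicts, best first, with "conf" (0 to 1); they miss things now and then, are a little off and sometimes report something else, mostly with a low value. They report only what shows in the picture. A call takes as long as a camera call.
- arm.look_for(camera, query): "point" ([row, column] in pixels, amid what is visible of it).
- arm.silhouettes(camera, query): "region" (420x560 bool, what is visible of it) and "point" ([row, column] in pixels, amid what is visible of it).
- arm.place_of(camera, query): "point" ([row, column] in pixels: a listed point, or the origin of a listed thing).
The state is a dict: "clock": time; "joints": joint angles; "dq": joint speeds; "joint_efforts": joint torques, N m; "position": TCP position; "ee_rot": TCP orientation; "force": force on the tool from outside, world axes, zero at the start; "ft_torque": the same for the moment, N m; "width": opening from 0.0 (shut) to 1.0 (fully open); "gripper_force": force on a finger pad.
Only numpy, scipy, OpenCV 4.12 (cv2) and the standard library are available. Lean on these libraries where they do the work, as an engineer would, in place of code of your own. Each camera call takes 0.05 s, during which the arm holds its last target. There are 200 camera calls.

### The job

Put the weight box away: line the wooden box up with the mouth of the low aluminium storage lane and push it along the counter with the fingers, down the lane, until its leading end rests against the two rubber bumpers at the far end. Only push it, without grasping, tipping or lifting it; neither the box nor the robot may touch either guide rail on the way, and the other things round about stay where they stand. Leave the box there and move clear.

Things in the scene. Friction and masses are not known exactly. Their poses are not given: they have to be found in the camera images.
- weight_box: Closed brown wooden box with a small brass clasp, lying flat and loose on the counter before the lane's mouth, a little off its line and a little turned. Solid body 65 mm (x) by 130 mm (y, the long axis) by 41 mm high, upright flat sides, lid fixed. Origin: centre of the underside. Mass 0.24 to 0.48 kg. Either end may lead.
- lane: Storage lane fixed to the counter, without a floor: the box slides on the counter. Origin: on the counter, centre of the open mouth; x points down the lane (to the robot's right), y across it, away from the robot. Rail inner faces at y = +43 and -43 mm, x = 0 to 206 mm. Bumper faces at x = 200 mm, y = +22 and -22 mm, on a 22 mm high end stop. Box home: centre at x = 135 mm, y = 0.
- rail_far: Guide rail of the lane on the side away from the robot: straight aluminium bar 206 mm long, 8 mm thick, 14 mm high, with a 3 mm thick screwed foot on its outer side (out to 63 mm from the lane's middle line). Its origin and axes are those of the lane, not its own middle.
- rail_near: Guide rail of the lane on the robot's side, the mirror image of the other. Its origin and axes are those of the lane, not its own middle.
- weight_large: Larger brass weight with a knob, 25 mm wide, 34 mm high, loose, standing beside the lane outside the far rail; leave alone. Origin: centre of the underside.
- weight_small: Smaller brass weight with a knob, 20 mm wide, 27 mm high, loose, standing beside the lane outside the near rail; leave alone. Origin: centre of the underside.
- petri_dish: Covered glass petri dish, 96 mm wide, 16 mm high, loose, to the robot's left; leave alone. Origin: centre of the underside.
- square_bottle: White square reagent bottle with black cap, 56 by 56 by 123 mm, loose, beyond the lane's closed end; leave alone. Origin: centre of the underside.
- flask: Conical glass flask, 62 mm wide, 103 mm high, loose, to the robot's right; leave alone. Origin: centre of the underside.

How it is judged:
By the outcome, as a careful person would: the job done as asked, in the order asked, and still so for the second after the job is handed in, with the robot touching nothing.
It also fails if it takes over 64 s, if anything falls off the work surface, if the arm or the gripper's body presses on something with over 40 N, if the wrist force passes 120 N, or if a joint passes its speed limit or range.

## Working session

There is one attempt and no reset: what is moved stays moved. The work goes in short steps, Python scripts to look and compute and a shell command to move; the robot and the scene stay as the last step left them, time stands still between calls to the robot, and variables do not carry over. Pictures are saved under pics/ and viewed, at most 10 in all, crops included, and the job is handed in when it is done.

```bash
mkdir -p pics; python3 - <<'E'
from cell import arm
import cv2,numpy as np
s=arm.observe();print({k:np.round(s[k],3) for k in('clock','position','ee_rot','force','width')})
ims=[]
for c in('scene','top','wrist'):
    im=arm.get_image(c);ims.append(im);cv2.imwrite(f'pics/{c}0.png',im[:,:,::-1])
    k=arm.get_calibration(c);print(c,np.round(k['intrinsics'],1).tolist(),k['distortion'],np.round(k['pose'],3).tolist())
    if c!='wrist':
        for q in('weight_box','lane','rail_near','rail_far','weight_small','weight_large','petri_dish'):
            print(q,[(np.round(d['point']).tolist(),round(d['conf'],2)) for d in arm.place_of(c,q)[:2]])
E
```

```text
{'clock': np.float64(0.0), 'position': array([0.145, 0.608, 0.404]), 'ee_rot': array([-3.66e-01, -3.12e+00,  2.00e-03]), 'force': array([ 0.623, -0.222,  0.15 ]), 'width': np.float64(0.996)}
scene [[388.1, 0.0, 277.8], [0.0, 388.1, 214.8], [0.0, 0.0, 1.0]] [-0.01458144  0.          0.          0.          0.        ] [[0.524, 0.536, -0.662, -0.566], [-0.852, 0.317, -0.417, -0.604], [-0.014, 0.783, 0.622, 1.046], [0.0, 0.0, 0.0, 1.0]]
weight_box [([206.0, 247.0], 0.85)]
lane [([224.0, 272.0], 0.64)]
rail_near [([221.0, 272.0], 0.69)]
rail_far [([219.0, 276.0], 0.61)]
weight_small [([238.0, 276.0], 0.44)]
weight_large [([216.0, 296.0], 0.59)]
petri_dish []
top [[431.4, 0.0, 281.0], [0.0, 431.4, 199.7], [0.0, 0.0, 1.0]] [-0.1036895  0.         0.         0.         0.       ] [[0.005, 0.983, -0.186, 0.205], [-1.0, 0.01, 0.024, 0.062], [0.026, 0.186, 0.982, 1.502], [0.0, 0.0, 0.0, 1.0]]
weight_box [([196.0, 225.0], 0.82)]
lane [([198.0, 264.0], 0.94)]
rail_near [([192.0, 262.0], 0.52)]
rail_far [([198.0, 266.0], 0.63)]
weight_small [([219.0, 282.0], 0.53)]
weight_large [([171.0, 283.0], 0.52)]
petri_dish [([219.0, 127.0], 0.74), ([171.0, 281.0], 0.33)]
wrist [[322.8, 0.0, 279.2], [0.0, 322.8, 209.5], [0.0, 0.0, 1.0]] [-0.02235838  0.          0.          0.          0.        ] [[0.232, -0.935, -0.269, 0.072], [0.973, 0.223, 0.064, 0.625], [0.0, -0.276, 0.961, 0.386], [0.0, 0.0, 0.0, 1.0]]
```

View pics/top0.png

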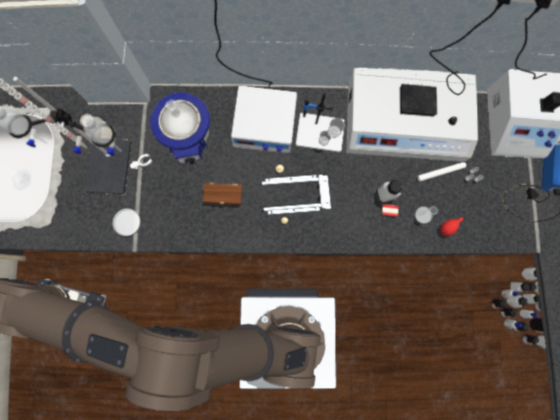

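View pics/scene0.png

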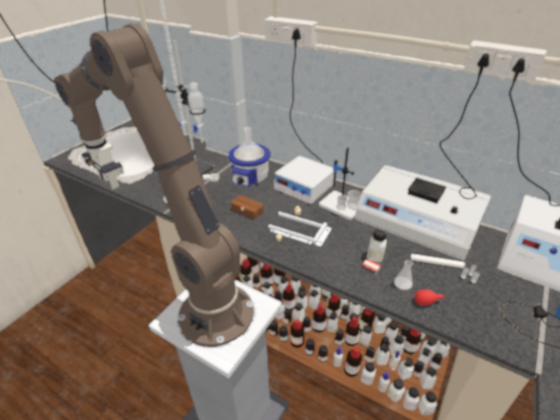

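The top view shows the box at about (194,222) and the lane mouth at about (193,264), with rails running right to about (190,325). One small weight stands outside each rail. The scene view agrees.

```bash
cat > h.py <<'E'
from cell import arm
import cv2,numpy as np
from scipy.spatial.transform import Rotation as Ro
def proj(c,px,z,k=None):   # px: list of (row,col) -> world xy at height z
    k=k or arm.get_calibration(c)
    p=np.array(px,float).reshape(-1,1,2)[:,:,::-1].copy()
    u=cv2.undistortPoints(p,np.array(k['intrinsics']),np.array(k['distortion'])).reshape(-1,2)
    d=np.c_[u[:,0],-u[:,1],-np.ones(len(u))]@k['pose'][:3,:3].T
    o=k['pose'][:3,3]
    return (o+d*((z-o[2])/d[:,2])[:,None])[:,:2]
def pix(c,P,k=None):       # world points -> (row,col)
    k=k or arm.get_calibration(c)
    q=(np.array(P,float)-k['pose'][:3,3])@k['pose'][:3,:3]*[1,-1,-1]
    return cv2.projectPoints(q,np.zeros(3),np.zeros(3),np.array(k['intrinsics']),np.array(k['distortion']))[0].reshape(-1,2)[:,::-1]
def state():
    s=arm.observe();R=Ro.from_rotvec(s['ee_rot']).as_matrix()
    return s,np.array(s['position']),R
def to_tool(dw):           # world shift -> tool shift
    return state()[2].T@np.array(dw)
E
python3 - <<'E'
from h import *
s,p,R=state();print(np.round(R,3).tolist())
print(proj('top',[(196,225),(198,264),(219,282),(171,283),(219,127)],0))
# box-top corners, rail ends roughly
print(proj('top',[(194,222)],.041),proj('top',[(181,263),(211,264),(178,325),(207,325)],.014))
print(to_tool([.62-p[0],.12-p[1],0]))
E
```

```text
[[-0.973, 0.232, 0.0], [0.232, 0.973, 0.0], [-0.0, 0.0, -1.0]]
[[0.50108509 0.22310215]
 [0.49525359 0.0847753 ]
 [0.42069793 0.0206009 ]
 [0.59472049 0.01782634]
 [0.41493081 0.56797872]]
[[0.49993373 0.22926034]] [[ 0.55377241  0.08887199]
 [ 0.44632076  0.08398717]
 [ 0.56726139 -0.13145796]
 [ 0.46251334 -0.12996418]]
[-5.75327356e-01 -3.64591793e-01 -6.32486792e-06]
```

```bash
python3 -m inch '-0.035 -0.033 0 0 0.03;-0.07 -0.066 0 0 0.03;-0.105 -0.099 0 0 0.03;-0.14 -0.132 0.01 0 0.03;-0.175 -0.165 0.02 0 0.03'; python3 -m inch '-0.035 -0.033 0.01 0 0.03;-0.07 -0.066 0.02 0 0.03;-0.105 -0.099 0.03 0 0.03;-0.14 -0.132 0.04 0 0.03;-0.175 -0.165 0.05 0 0.03';python3 -c "
from h import *
s,p,R=state();print(p,R[:2,:2],to_tool(np.array([.475,.108,.33])-p))"
```

```text
clock: 1.35
position: [0.2777, 0.4052, 0.3849]
ee_rot: [0.366, 3.12, 0.002]
force: [1.5, 0.6, 0.0]
width: 0.615
gripper_force: 0.0
clock: 1.85
position: [0.4096, 0.2042, 0.3348]
ee_rot: [0.366, 3.119, 0.001]
force: [1.0, 0.3, 0.4]
width: 0.325
gripper_force: 0.0
[0.40959661 0.204186   0.33478737] [[-0.97285026  0.23143337]
 [ 0.23143418  0.97285023]] [-0.08588474 -0.07844288  0.00477449]
```

```bash
python3 -m inch '-0.03 -0.025 0 -0.1 0.09;-0.06 -0.05 0 -0.2 0.09;-0.086 -0.078 0 -0.3 0.09;-0.086 -0.078 0 -0.3 0.09;-0.086 -0.078 0 -0.3 0.09';python3 - <<'E'
from h import *
s,p,R=state();print(p,np.round(R[:2,:2],3).tolist())
k=arm.get_calibration('wrist');im=arm.get_image('wrist')
np.savez('w1.npz',im=im,**k)
cv2.imwrite('pics/w1.png',cv2.resize(im[:,:,::-1],(800,600)))
for q in('weight_box','rail_near','rail_far','weight_small','weight_large'):
    d=arm.silhouettes('wrist',q)
    if d:
        m=d[0]['region'];np.save(f'm_{q}.npy',m);print(q,round(d[0]['conf'],2),d[0]['point'],proj('wrist',[d[0]['point']],0,k))
    o=arm.place_of('wrist',q); 
    if o: print('  origin',round(o[0]['conf'],2),o[0]['point'],proj('wrist',[o[0]['point']],0,k))
E
```

```text
clock: 2.35
position: [0.4747, 0.1093, 0.3347]
ee_rot: [-0.098, 3.14, 0.0]
force: [-0.9, 1.3, -0.8]
width: 0.71
gripper_force: 0.0
[0.47466131 0.10926173 0.33473675] [[-0.998, -0.063], [-0.063, 0.998]]
weight_box 0.83 [225.8, 402.0] [[0.50017621 0.23847302]]
  origin 0.64 [229.8, 394.3] [[0.50502904 0.23116531]]
rail_near 0.67 [170.4, 151.5] [[ 0.45834392 -0.01811613]]
rail_far 0.83 [266.3, 239.8] [[0.55654366 0.07201995]]
weight_small 0.96 [125.6, 181.4] [[0.4135491  0.01229004]]
  origin 0.92 [126.3, 184.8] [[0.41400552 0.01551869]]
```

View pics/w1.png

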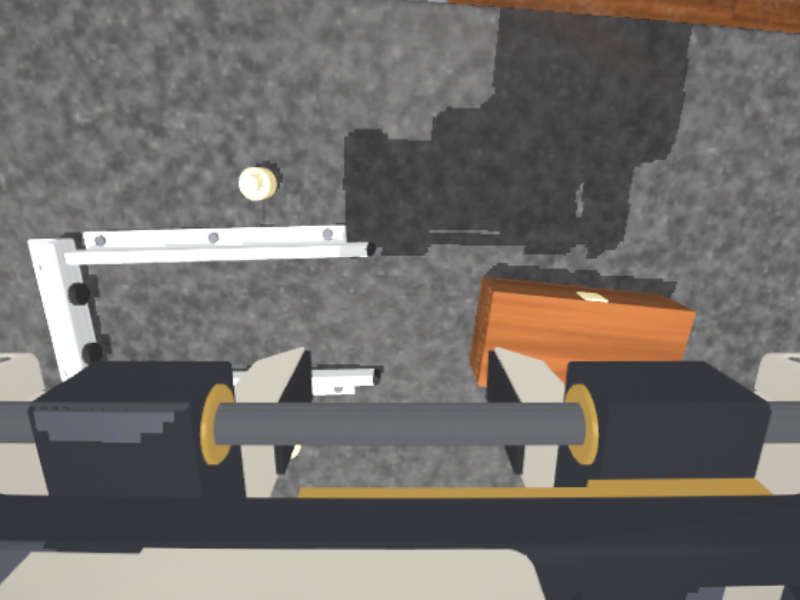

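The wrist view (800x600) shows the near rail's inner edge at about (258,370)–(265,70) in row, column. The box is at right, with corners (278,485) and (310,693). The gripper hides the lower half, so I'll shift further out.

```bash
python3 -m inch '-0.04 0.01 0 0 0.09;-0.08 0.015 0 0 0.09;-0.12 0.02 0 0 0.09;-0.12 0.02 0 0 0.09;-0.12 0.02 0 0 0.09';python3 - <<'E'
from h import *
s,p,R=state();print(p,np.round(R[:2,:2],3).tolist())
k=arm.get_calibration('wrist');im=arm.get_image('wrist')
np.savez('w2.npz',im=im,**k)
cv2.imwrite('pics/w2.png',cv2.resize(im[:,:,::-1],(800,600)))
for q in('weight_box','rail_near','rail_far','lane','weight_small','weight_large'):
    o=arm.place_of('wrist',q); 
    if o: print(q,'  origin',round(o[0]['conf'],2),o[0]['point'],proj('wrist',[o[0]['point']],0,k))
E
```

```text
clock: 3.4
position: [0.5932, 0.138, 0.334]
ee_rot: [0.103, -3.139, 0.001]
force: [-1.3, 0.7, -1.3]
width: 0.981
gripper_force: 0.0
[0.59315631 0.1379858  0.33399198] [[-0.998, -0.066], [-0.066, 0.998]]
weight_box   origin 0.67 [107.7, 384.5] [[0.50314912 0.23059365]]
rail_far   origin 0.28 [107.9, 382.7] [[0.5034459  0.22893312]]
weight_large   origin 0.72 [192.6, 173.9] [[0.59787727 0.03220511]]
```

View pics/w2.png

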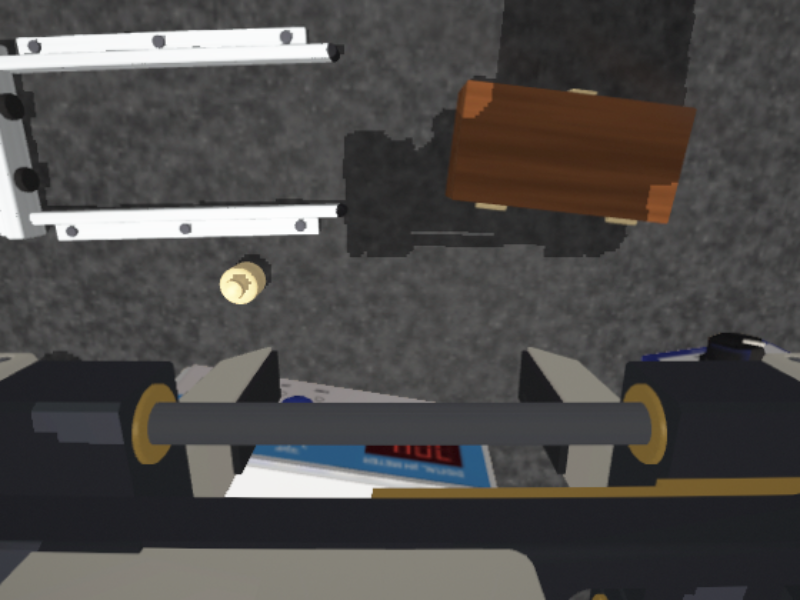

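The second wrist view shows everything. Box top corners are at about (80,468), (104,696), (222,668) and (198,447). The rails' mouth ends are at (52,338) and (210,345), and the bumpers at (105,12) and (180,27). Next I'll fit the poses.

```bash
cat >> h.py <<'E'
def boxpose(f):   # -> centre of top, long-axis angle (deg), size, from saved picture
    d=np.load(f);k={q:d[q] for q in('intrinsics','distortion','pose')};im=d['im'].astype(int)
    hsv=cv2.cvtColor(d['im'],cv2.COLOR_RGB2HSV)
    m=((hsv[...,0]<16)&(hsv[...,1]>130)&(hsv[...,2]>40)).astype(np.uint8)
    m=cv2.morphologyEx(m,cv2.MORPH_OPEN,np.ones((5,5)))
    n,l,st,c=cv2.connectedComponentsWithStats(m);i=1+np.argmax(st[1:,4])
    ct=max(cv2.findContours((l==i).astype(np.uint8),0,1)[0],key=cv2.contourArea)[:,0,::-1]
    w=proj('',ct,.041,k)
    (c,s,a)=cv2.minAreaRect((w*1000).astype(np.float32))
    if s[0]<s[1]: a+=90
    return np.round(c,1),np.round(s,1),round(a%180,2),k
E
python3 - <<'E'
from h import *
print(boxpose('w2.npz')[:3])
d=np.load('w2.npz');k={q:d[q] for q in('intrinsics','distortion','pose')}
g=d['im'].min(2)
near,far=[],[]
for c in range(40,225,4):
    col=g[:70,c]; w=np.where(col>140)[0]
    if len(w): near.append((w.max()+.5,c))
    col=g[125:175,c]; w=np.where(col>140)[0]
    if len(w): far.append((125+w.min()-.5,c))
out=[]
for n,L in(('near',near),('far',far)):
    for z in(0,.014):
        P=proj('',L,z,k)*1000;v=cv2.fitLine(P.astype(np.float32),cv2.DIST_HUBER,0,.01,.01).ravel()
        if v[1]>0:v[:2]*=-1
        res=(P-v[2:])@[-v[1],v[0]]
        print(n,z,np.round(v,4),'x at y=80,0:',[round(float(v[2]+(y-v[3])*v[0]/v[1]),1) for y in(80,0)],'rms',res.std().round(2),'yends',P[:,1].max().round(1))
for c in(190,205,215,220,226,230,234,238,242): print(c,g[30:60:3,c].tolist(),g[130:165:3,c].tolist())
E
```

```text
(array([504.1, 228.6]), array([133.5,  64.8]), 87.78)
near 0 [ 8.750000e-02 -9.962000e-01  4.649385e+02 -3.089900e+00] x at y=80,0: [457.6, 464.7] rms 0.28 yends 79.6
near 0.014 [ 8.750000e-02 -9.962000e-01  4.673156e+02  2.951600e+00] x at y=80,0: [460.5, 467.6] rms 0.27 yends 82.0
far 0 [ 8.510000e-02 -9.964000e-01  5.534868e+02 -7.731700e+00] x at y=80,0: [546.0, 552.8] rms 0.26 yends 81.5
far 0.014 [ 8.510000e-02 -9.964000e-01  5.519316e+02 -1.484000e+00] x at y=80,0: [545.0, 551.8] rms 0.25 yends 83.8
190 [249, 249, 251, 251, 161, 78, 73, 72, 73, 74] [73, 79, 77, 70, 43, 237, 252, 253, 253, 253, 253, 254]
205 [226, 250, 252, 250, 157, 80, 78, 71, 76, 73] [75, 72, 75, 56, 46, 249, 253, 252, 253, 250, 253, 253]
215 [104, 250, 252, 248, 156, 72, 75, 78, 76, 79] [76, 82, 81, 81, 44, 251, 253, 251, 253, 253, 253, 254]
220 [149, 251, 252, 247, 157, 68, 66, 77, 72, 71] [74, 66, 69, 73, 67, 252, 253, 250, 253, 253, 253, 251]
226 [197, 251, 252, 245, 157, 71, 64, 64, 65, 65] [65, 71, 79, 80, 67, 252, 253, 249, 74, 74, 72, 78]
230 [65, 49, 53, 113, 159, 77, 64, 60, 59, 61] [79, 80, 81, 84, 89, 253, 253, 249, 72, 69, 69, 74]
234 [70, 44, 47, 24, 22, 75, 68, 66, 63, 69] [77, 78, 79, 79, 88, 251, 248, 252, 77, 73, 74, 80]
238 [72, 43, 43, 77, 77, 68, 62, 62, 66, 72] [72, 74, 72, 76, 35, 30, 27, 28, 81, 79, 80, 80]
242 [73, 77, 75, 75, 73, 68, 66, 69, 69, 72] [44, 43, 41, 44, 43, 24, 26, 44, 47, 72, 75, 76]
```

Box relative to the lane: s = −144 mm, v = +15 mm (towards the far side), turned about 7°. I'll come down on the far side and square it with both fingers, pushing towards the robot.

```bash
python3 -m inch '0.008 0.033 0 -0.021 0.06;0.016 0.066 0 -0.021 0.06;0.0235 0.098 0.03 -0.021 0.06;0.0235 0.098 0.07 -0.021 0.06;0.0235 0.098 0.1 -0.021 0.06';cat >> h.py <<'E'
O=np.array([501.2,84.]);U=np.array([.0868,-.9962]);V=np.array([.9962,.0868])
def lane(xy_mm): q=np.array(xy_mm)-O; return np.round([q@U,q@V],1)
def rep():
    s,p,R=state();print('t',s['clock'],'lane s,v',lane(p[:2]*1000),'tip z',round((p[2]-.178)*1000,1),'tool y ang err',round((np.degrees(np.arctan2(R[1,1],R[0,1]))-94.98+90)%180-90,2),'F',np.round(s['force'],1),'w',round(s['width']*91.8,1))
E
python3 -c "
from h import *
rep()"
```

```text
clock: 4.25
position: [0.5616, 0.2357, 0.2333]
ee_rot: [0.141, -3.138, -0.001]
force: [0.3, -0.9, -0.1]
width: 0.665
gripper_force: 0.0
t 4.25 lane s,v [-145.9   73.4] tip z 55.3 tool y ang err 0.18 F [ 0.3 -0.9 -0.1] w 61.0
```

```bash
python3 -m inch '0 0 0.02 0 0.06;0 0 0.041 0 0.06;0 0 0.041 0 0.06';python3 -m inch '0.006 0 0 0 0.06;0.012 0 0 0 0.06;0.017 0 0 0 0.06;0.022 0 0 0 0.06;0.026 0 0 0 0.06'; python3 -c "
from h import *
rep()"; python3 -m inch '0.002 0 0 0 0.06;0.004 0 0 0 0.06;0.004 0 0 0 0.06';python3 -c "
from h import *
rep()"
```

```text
clock: 4.55
position: [0.5616, 0.2338, 0.1914]
ee_rot: [0.137, -3.134, 0.003]
force: [0.3, 0.4, -0.2]
width: 0.654
gripper_force: 0.0
clock: 5.05
position: [0.5373, 0.2323, 0.1949]
ee_rot: [-0.137, 3.136, 0.002]
force: [4.8, 1.7, 2.9]
width: 0.651
gripper_force: 2.2
t 5.05 lane s,v [-144.6   48.9] tip z 16.9 tool y ang err 0.02 F [4.8 1.7 2.9] w 59.8
clock: 5.35
position: [0.5333, 0.2315, 0.194]
ee_rot: [-0.137, 3.138, 0.0]
force: [4.1, -0.1, 2.6]
width: 0.649
gripper_force: 2.1
t 5.35 lane s,v [-144.2   44.7] tip z 16.0 tool y ang err 0.01 F [ 4.1 -0.1  2.6] w 59.6
```

```bash
python3 -m inch '-0.012 0 0 0 0.06;-0.02 0 -0.04 0 0.06;-0.035 -0.02 -0.08 0 0.06;-0.05 -0.04 -0.12 0 0.06;-0.06 -0.06 -0.14 0 0.06' >/dev/null;python3 -m inch '0 0 0 0 0.06;0 0 0 0 0.06' >/dev/null; cat > look.py <<'E'
import sys
from h import *
rep();n=sys.argv[1]
k=arm.get_calibration('wrist');im=arm.get_image('wrist');np.savez(n+'.npz',im=im,**k)
cv2.imwrite(f'pics/{n}.png',cv2.resize(im[:,:,::-1],(800,600)))
c,s,a,k=boxpose(n+'.npz');print('box lane',lane(c),'size',s,'ang err',round(a-94.98,2))
g=im.min(2)
def hom(s,v,z): return np.r_[(O+s*U+v*V)/1000,z]
for sgn,nm in((-1,'near'),(1,'far')):
    r=[]
    for s_ in range(8,150,6):      # scan across the inner face at counter height
        vs=np.arange(25,62,.5);px=pix('',[hom(s_,sgn*v,0) for v in vs],k)
        ok=((px>1)&(px<[418,558])).all(1)
        if not ok.all(): continue
        val=cv2.remap(g,px[:,1].astype(np.float32),px[:,0].astype(np.float32),1).ravel().astype(float)
        w=np.where(val>125)[0]
        if len(w): r.append((s_,sgn*vs[w[0]]))
    r=np.array(r)
    if len(r)>3: f=np.polyfit(*r.T,1);print(nm,'v at s=0',round(f[1],1),'s=100',round(f[1]+100*f[0],1),'n',len(r),'rms',np.std(r[:,1]-np.polyval(f,r[:,0])).round(2))
E
python3 look.py w3
```

```text
t 6.05 lane s,v [-83.8 104.4] tip z 155.1 tool y ang err -0.06 F [-0.8  0.8  0.6] w 59.8
box lane [-142.     0.8] size [ 64.3 129.8] ang err 0.15
near v at s=0 -40.9 s=100 -39.9 n 24 rms 5.98
far v at s=0 34.0 s=100 41.0 n 24 rms 6.88
```

View pics/w3.png

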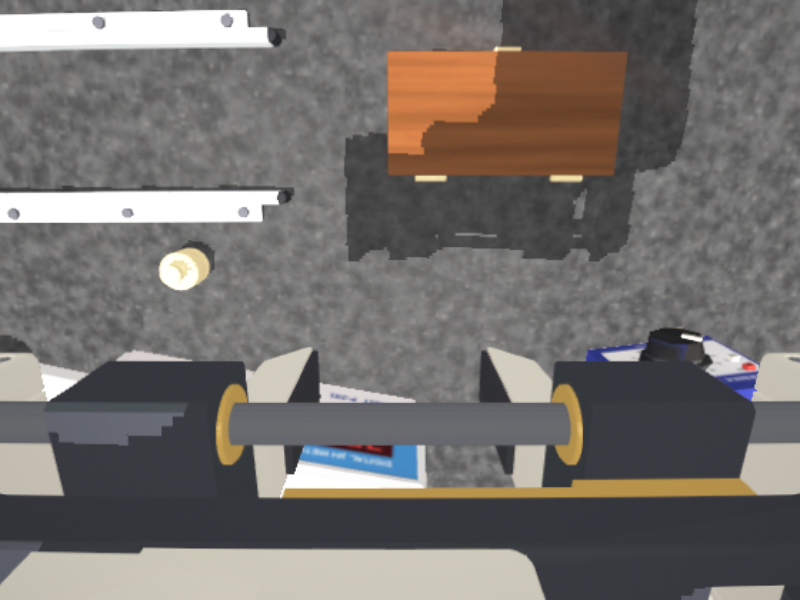

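The box is now square (rows 52–176) and between the rails' lines (inner edges at about rows 48 and 190). I'll recheck the rail lines robustly.

```bash
sed -i 's/w=np.where(val>125)\[0\]/w=np.where((val>125)\&(np.r_[val[4:],[255]*4]>125)\&(np.r_[val[8:],[255]*8]>125))[0]/; s/    if len(r)>3:/    r=r[abs(r[:,1]-np.median(r[:,1]))<3]\n    if len(r)>3:/' look.py; python3 look.py w3b
```

```text
t 6.1 lane s,v [-84.7 103.9] tip z 154.3 tool y ang err 0.03 F [-1.2 -0.4  0.4] w 59.8
box lane [-142.     0.7] size [ 64.1 129.6] ang err 0.1
near v at s=0 -43.1 s=100 -42.8 n 23 rms 0.28
far v at s=0 43.5 s=100 43.5 n 22 rms 0.0
```

Lane middle is at v ≈ +0.3 and the box at v ≈ 0.7, square. Next I'll go behind its outer end and turn the tool 90°.

```bash
python3 -m inch '0.02 0.032 0 0.14 0.024;0.042 0.063 0 0.28 0.024;0.063 0.095 0 0.42 0.024;0.084 0.126 0 0.56 0.024;0.104 0.156 0 0.7 0.024' >/dev/null; python3 -m inch '0 0 0 0.14 0.024;0 0 0 0.28 0.024;0 0 0 0.42 0.024;0 0 0 0.56 0.024;0 0 0 0.7 0.024'>/dev/null;python3 -m inch '0 0 0 0.14 0.024;0 0 0.03 0.171 0.024;0 0 0.05 0.171 0.024;0 0 0.05 0.171 0.024'; python3 - <<'E'
from h import *
rep();s,p,R=state();print(np.round(s['joints'],2),np.round(R[:2,:2],3).tolist(),'Yang',np.degrees(np.arctan2(R[1,1],R[0,1])))
E
```

```text
clock: 7.55
position: [0.4785, 0.3237, 0.2801]
ee_rot: [-2.12, -2.317, 0.011]
force: [0.1, -0.6, 0.0]
width: 0.261
gripper_force: 0.0
t 7.55 lane s,v [-240.8   -1.8] tip z 102.1 tool y ang err -89.89 F [ 0.1 -0.6  0. ] w 23.9
[-1.06  0.53  0.54  1.86 -0.35  0.85 -0.26] [[-0.089, 0.996], [0.996, 0.089]] Yang 5.094772708456977
```

```bash
python3 -m inch '0 0.002 0.03 0 0.024;0 0.002 0.06 0 0.024;0 0.002 0.082 0 0.024;0 0.002 0.082 0 0.024;0 0.002 0.082 0 0.024' >/dev/null;python3 -c "
from h import *
rep()"; python3 -m inch '-0.01 0 0 0 0.024;-0.02 0 0 0 0.024;-0.03 0 0 0 0.024;-0.04 0 0 0 0.024;-0.05 0 0 0 0.024';python3 -c "
from h import *
rep()"
```

```text
t 8.05 lane s,v [-240.5    2.5] tip z 24.2 tool y ang err -89.98 F [-0.1  0.7  1.1] w 24.0
clock: 8.55
position: [0.4875, 0.2734, 0.2025]
ee_rot: [-2.122, -2.316, -0.003]
force: [-0.4, 4.5, 3.5]
width: 0.262
gripper_force: 2.2
t 8.55 lane s,v [-189.9    2.8] tip z 24.5 tool y ang err -89.99 F [-0.4  4.5  3.5] w 24.0
```

```bash
python3 -m inch '-0.008 -0.001 0.002 0 0.024;-0.016 -0.002 0.003 0 0.024;-0.024 -0.002 0.003 0 0.024;-0.032 -0.002 0.003 0 0.024;-0.032 -0.002 0.003 0 0.024';python3 -c "
from h import *
rep()"; python3 -m inch '0.02 0 0 0 0.024;0.05 0 -0.04 0 0.024;0.09 0 -0.08 0 0.024;0.13 0 -0.12 0 0.024;0.13 0 -0.14 0 0.024' >/dev/null; python3 -m inch '0 0 0 0 0.024;0 0 0 0 0.024'>/dev/null; python3 look.py w4
```

```text
clock: 9.05
position: [0.4879, 0.2396, 0.1984]
ee_rot: [2.125, 2.313, -0.003]
force: [-0.1, -0.3, 0.9]
width: 0.262
gripper_force: 0.0
t 9.05 lane s,v [-156.2    0.3] tip z 20.4 tool y ang err 89.88 F [-0.1 -0.3  0.9] w 24.1
t 9.75 lane s,v [-287.8    0.3] tip z 160.6 tool y ang err -89.99 F [-0.6 -0.5 -1.6] w 23.9
box lane [-345.4 -192.2] size [226.   94.8] ang err -13.08Traceback (most recent call last):
  File "look.py", line 19, in <module>
    r=r[abs(r[:,1]-np.median(r[:,1]))<3]
            ~^^^^^
IndexError: too many indices for array: array is 1-dimensional, but 2 were indexed
```

View pics/w4.png

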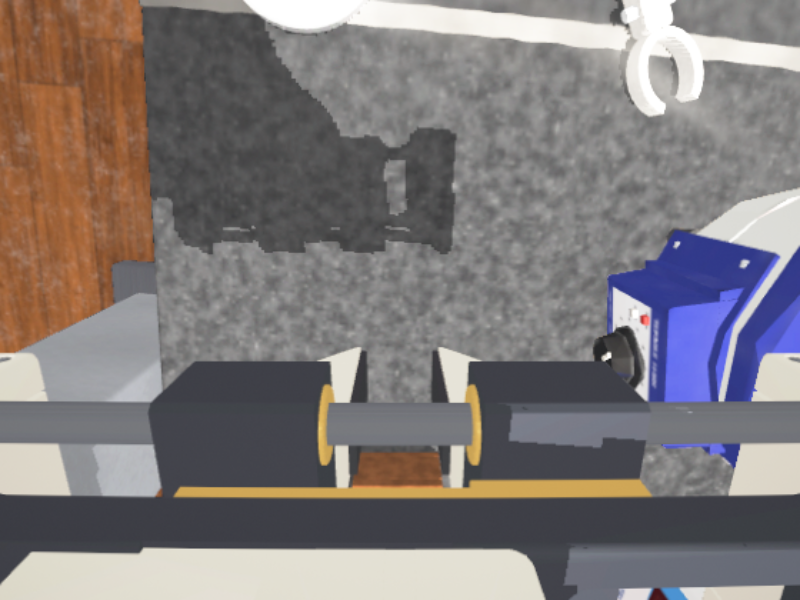

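This view only shows the counter behind the box, since the camera sees the tool's +x side. I'll go over and past the box to see it.

```bash
sed -i 's/^    r=r\[/    if len(r)<4: continue\n    r=r[/' look.py
python3 -m inch '-0.045 0 0 0 0.024;-0.09 0 0 0 0.024;-0.135 0 0 0 0.024;-0.18 0 0 0 0.024;-0.225 0 0 0 0.024'>/dev/null; python3 -m inch '-0.045 0 0 0 0.024;-0.09 0 0 0 0.024;-0.135 0 0 0 0.024;-0.135 0 0 0 0.024;-0.135 0 0 0 0.024'>/dev/null; python3 look.py w5
```

```text
t 10.8 lane s,v [73.7 -0.5] tip z 159.7 tool y ang err 89.74 F [ 0.7 -0.  -0.2] w 23.8
box lane [-50.   -1.8] size [64.7 73.5] ang err -0.3
near v at s=0 -44.6 s=100 -43.5 n 21 rms 0.25
far v at s=0 44.7 s=100 44.9 n 22 rms 0.25
```

View pics/w5.png

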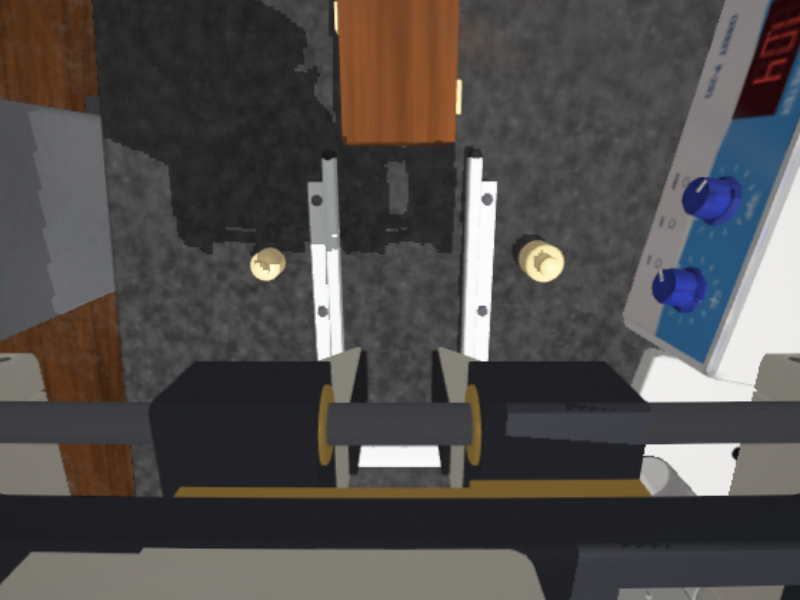

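The box end (row 143, cols 342–457) sits centred before the mouth between the rails (inner edges at about cols 338 and 466). It is about 2 mm off centre and 0.3° turned, against 10 mm clearance. I'll return behind it and push home.

```bash
python3 -m inch '0.045 0 0 -0.004 0.024;0.09 0 0 -0.004 0.024;0.135 0 0 -0.004 0.024;0.18 0 0 -0.004 0.024;0.225 0 0 -0.004 0.024'>/dev/null; python3 -m inch '0.03 0 0 0 0.024;0.03 0 0.04 0 0.024;0.03 0 0.08 0 0.024;0.03 0 0.12 0 0.024;0.03 0 0.14 0 0.024'>/dev/null;python3 -m inch '0 0 0 0 0.024;0 0 0 0 0.024'>/dev/null;python3 -c "
from h import *
rep()"; python3 -m inch '-0.01 0 0 0 0.024;-0.02 0 0 0 0.024;-0.03 0 0 0 0.024;-0.04 0 0 0 0.024;-0.05 0 0 0 0.024'>/dev/null;python3 -c "
from h import *
rep()"
```

```text
t 12.05 lane s,v [-1.84e+02 -1.00e-01] tip z 20.6 tool y ang err -89.7 F [-0.4 -0.2 -0.1] w 23.8
t 12.55 lane s,v [-132.9    0.9] tip z 21.5 tool y ang err -89.76 F [0.6 4.1 3. ] w 23.8
```

```bash
for i in 1; do :; done; python3 -m inch '-0.012 0 0 0.003 0.024;-0.024 0 0 0.003 0.024;-0.036 0 0 0.003 0.024;-0.048 0 0 0.003 0.024;-0.06 0 0 0.003 0.024'>/dev/null;python3 -c "
from h import *
rep()"; python3 -m inch '-0.012 0 0 0 0.024;-0.024 0 0 0 0.024;-0.036 0 0 0 0.024;-0.048 0 0 0 0.024;-0.06 0 0 0 0.024'>/dev/null;python3 -c "
from h import *
rep()
arm.get_image('top')
k=arm.get_calibration('top')
d=arm.silhouettes('top','weight_box')
for e in d[:1]:
    m=e['region'].astype(np.uint8);c=max(cv2.findContours(m,0,1)[0],key=cv2.contourArea)[:,0,::-1]
    print('top view mid',lane(proj('top',[e['point']],.041)[0]*1000))"
```

```text
t 13.05 lane s,v [-72.2   0.7] tip z 20.7 tool y ang err -89.95 F [-0.   4.3  4. ] w 24.1
t 13.55 lane s,v [-12.2   0.8] tip z 20.7 tool y ang err -89.94 F [-0.2  5.6  3.2] w 24.0
top view mid [76.   0.4]
```

```bash
python3 -m inch '-0.012 0 0 0 0.024;-0.024 0 0 0 0.024;-0.036 0 0 0 0.024;-0.048 0 0 0 0.024;-0.06 0 0 0 0.024'>/dev/null;python3 -c "
from h import *
rep()"; for i in 1; do python3 -m inch '-0.003 0 0 0 0.024;-0.006 0 0 0 0.024;-0.009 0 0 0 0.024'; done;python3 -c "
from h import *
rep()"
```

```text
t 14.15 lane s,v [48.   0.8] tip z 20.6 tool y ang err -89.96 F [-0.1  1.6 -1.1] w 23.9
clock: 14.45
position: [0.5065, 0.0335, 0.1987]
ee_rot: [-2.112, -2.316, -0.006]
force: [-4.9, 32.4, 5.7]
width: 0.259
gripper_force: 16.6
t 14.45 lane s,v [50.8  0.9] tip z 20.7 tool y ang err -89.69 F [-4.9 32.4  5.7] w 23.8
```

```bash
python3 -m inch '0.01 0 0 0 0.024;0.03 0 0 0 0.024;0.04 0 -0.04 0 0.024;0.04 0 -0.08 0 0.024;0.04 0 -0.12 0 0.024'>/dev/null;python3 -m inch '-0.04 0 -0.02 0 0.024;-0.08 0 -0.02 0 0.024;-0.12 0 -0.02 0 0.024;-0.165 0 -0.02 0 0.024;-0.21 0 -0.02 0 0.024'>/dev/null;python3 -m inch '-0.03 0 0 0 0.024;-0.03 0 0 0 0.024;-0.03 0 0 0 0.024'>/dev/null; python3 look.py w6
```

```text
t 15.75 lane s,v [257.    0.5] tip z 160.6 tool y ang err 89.9 F [0.2 0.9 0. ] w 24.3
box lane [ 254.3 -227. ] size [ 65.1 159.8] ang err -4.94
near v at s=0 -43.4 s=100 -43.8 n 11 rms 0.43
far v at s=0 44.5 s=100 44.8 n 11 rms 0.18
```

View pics/w6.png

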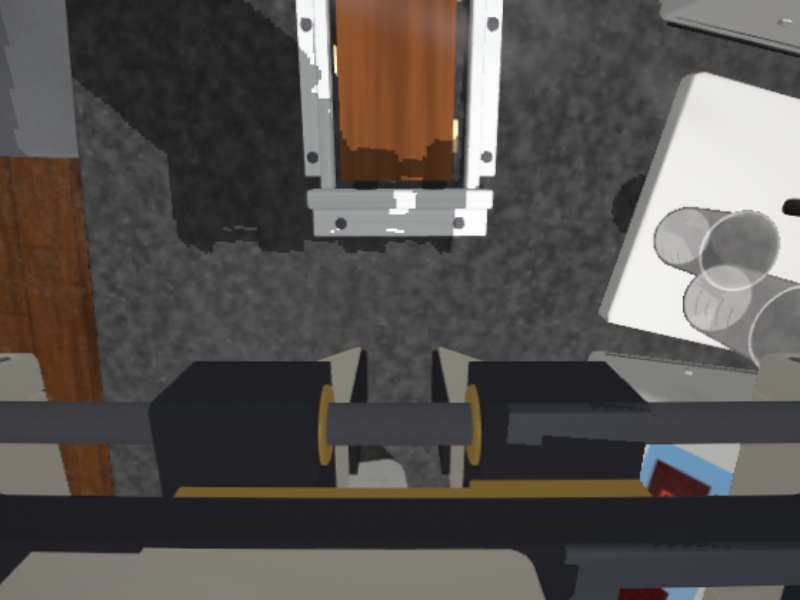

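The box is in the lane, centred, with its end (row 181) at the dark bumpers (rows 181–188) before the stop. I'll check the gap.

```bash
python3 - <<'E'
from h import *
d=np.load('w6.npz');k={q:d[q] for q in('intrinsics','distortion','pose')}
L=lambda r,c,z:lane(proj('',[(r*.7-.15,c*.7-.15)],z,k)[0]*1000)
print('box end L/R',L(180.5,343,.041),L(181,450,.041))
for z in(0.012,.022): print('stop face',z,L(190,367,z),L(189,433,z))
print('box L/R up',L(40,337,.041),L(40,456,.041))
cv2.imwrite('pics/c6.png',cv2.resize(d['im'][95:155,205:355,::-1],(800,320),interpolation=cv2.INTER_CUBIC))
E
```

```text
box end L/R [190.1 -32.8] [190.5  30. ]
stop face 0.012 [196.9 -20.8] [196.4  22.2]
stop face 0.022 [196.5 -20.1] [195.9  21.4]
box L/R up [115.6 -33.6] [115.7  31.3]
```

View pics/c6.png

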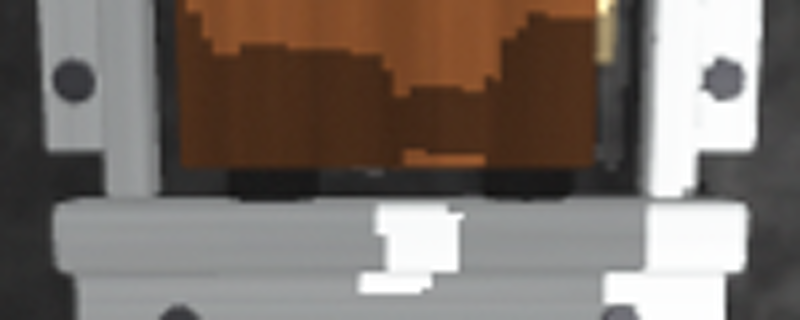

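Box end is at 190.3. The stop face is at 196.4 with 6 mm bumpers, so their faces are at 190.4. The box is seated on both bumpers, and the 32 N contact confirms it. The robot is clear.

```bash
python3 -c "
from cell import arm
print(arm.sign_off())"
```

```text
the job is handed in; nothing more can be done
None
```

The weight box is in the lane, centred, with its leading end against both rubber bumpers. I saw no contact with the rails or the other things, the robot is clear, and the job was handed in at about 16 s of the 64 s allowed.

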